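# Set the slab roller's second gap selector to match the first

### The job

The slab roller is set unevenly and would roll a wedge: its left gap selector (crank end) is right, the other still stands at the middle mark. Pull the right-hand selector knob up against its spring, turn it to the same mark as the left one and let its pin drop fully home into the hole there, feeling for the hole since the marks are only a rough guide. Don't wrench the knob up against its stop or force the pin, leave the left selector alone, don't disturb the things lying around, and let go of the knob at the end.

Things in the scene. Friction and masses are not known exactly. Their poses are not given: they have to be found in the camera images.
- slab_roller: table-top clay slab roller, fixed; place and heading vary. Bed 300 x 196 mm, 34 mm high, roller between two grey cheeks, crank at the left end. On each cheek a round aluminium dial, 90 mm across, face 138 mm above the table, with a black knob. Only the knobs stand higher. Origin: centre of the underside; x along the bed away from the robot, y to the crank end. Knob axes upright at x = 0, y = -115 and +115 mm.
- right_grip (a point): grip point of the right knob, the one to set: on its axis, 31 mm above the dial face when home, moves with it. z up, x along the grip bar to the end with the white line. Skirt 62 mm across, top 10 mm above the dial face; on it the bar, 48 long, 14 thick, up to 40 mm above the dial face. Starts pin home in the middle hole. Turns +-93 degrees, with 0.03 N m when pulled clear, up to 0.2 N m with its pin riding on the plate.
- right_tip (a point): pointer end of the right knob's skirt: 30 mm from the axis along the knob's x, 10 mm above the dial face when home. A spring pushes the knob down: 6 N home, 0.5 N more per mm pulled. Pin clear of the hole from 7 mm up; stop at 12 mm. Let go between holes, the pin rides on the plate, knob 7 mm up, and snaps down when turned over a hole, with 2.8 degrees of play either side.
- right_dial (a point): centre of the right dial's face on the knob axis, axes as the machine's. Both dials have five ticks on the robot's side at -68, -34, 0, 34, 68 degrees from machine -x, counterclockwise from above positive, broader for thicker slabs; under each a hole for the pin. In the right dial the middle hole is true, the other four are all shifted from their ticks by the same unknown angle, up to 8 degrees either way.
- left_grip (a point): the same point of the left knob (crank end; knob and dial look the same as the right ones), not to be touched. Its x axis, where its white line points, shows the setting wanted: it stands at the -68, -34, 34 or 68 degree tick, true to within 2 degrees.
- left_tip (a point): pointer end of the left knob's skirt: 30 mm from that knob's axis along its x, 10 mm above the dial face.
- index_pin: steel pin fixed under the right knob's skirt, hidden, 26 mm from the axis on the pointer side, 4 mm wide, flat-ended; reaches 7 mm into its hole. Origin on the knob axis at the dial face when home; axes as the knob's. Over 25 N on it is forcing it: 0.65 N m of turning against the side of a hole, or that much pressing down on the plate.
- retaining_ring: steel ring on the right shaft, hidden inside the knob, that stops it after 12 mm of pull; more than 15 N on it (beyond the 12 N that the spring takes there, so 27 N of pull in all) is wrenching it. Origin at the centre of the right dial's face.
- glaze_jar: loose glaze jar with a black screw cap, 48 mm across, 68 mm high, right of the roller; origin at its base. Not to be disturbed.
- glaze_jar_2: loose glaze jar with a purple screw cap, 48 mm across, 68 mm high, right of the roller; origin at its base. Not to be disturbed.
- tile: loose blank test tile, 66 x 36 x 7 mm, on the bed in front of the roller; origin at the centre of its underside. Not to be disturbed.
- rib: loose flat wooden rib, 101 x 61 x 6 mm, on the bed behind the roller; origin at the middle of its underside. Not to be disturbed.

How it is judged:
On the way, in this order (a step that is already met when the one before it is completed fails the run):
1. the right-hand knob is pulled up until its pin is clear of the middle hole (z of right_grip in the frame of right_dial above 0.038 m), for 0.1 s.
2. its pin has dropped home in the hole of the mark that the left knob shows (angle between the x axis of right_grip and the x axis of left_grip, either way round below 0.26 rad and z of right_grip in the frame of right_dial below 0.033 m), for 0.3 s.
At the end, for the whole second after the job is handed in: the right-hand knob is home in its hole (less than 2 mm above its lowest place), points the same way as the left knob within 15 degrees (the holes are 34 degrees apart), is still and let go (all of step 2 and linear speed of index_pin below 0.01 m/s and contact force between the fingers and slab_roller below 0.1 N); the robot touches nothing.
It fails at once if the left selector is moved (its knob lifted by 3 mm or turned by 6 degrees) (distance of left_tip from where it was at the start of the episode above 0.003 m).
It fails at once if the right knob is wrenched against its stop (more than 15 N on its retaining ring) (contact force between retaining_ring and anything else above 15 N).
It fails at once if the index pin is forced (more than 25 N on it) (contact force between index_pin and anything else above 25 N).
It fails at once if a jar, the tile or the wooden rib is moved by more than 15 mm (distance of any of glaze_jar, glaze_jar_2, tile, rib from where it was at the start of the episode above 0.015 m).
It also fails if it takes over 45 s, if anything falls off the work surface, if the arm or the gripper's body presses on something with over 40 N, if the wrist force passes 120 N, or if a joint passes its speed limit or range.

### The arm

A 6-joint arm with a two-finger parallel gripper is mounted at the origin on the work surface; the furniture and walls round the work are solid. World frame = base frame: x ahead of the robot, y to its left, z up, the work surface at z = 0. Lengths are in m, angles in rad, forces in N, time in s.
With the tool pointing down it reaches from about 0.35 to 0.975 m from the base axis. Payload 4.9 kg.
Tool frame: the origin (TCP) lies at the very end of the fingers, on their centre line; the grasp point (between the pads) lies 19 mm behind it (ctrl.grip_point_offset is the distance from the TCP to the grasp point, in m); z points along the fingers, y is the line along which they close (so a half turn about z gives the same grasp; the last joint's range is limited). The gripper opens to 85 mm and grips with 20 to 120 N. Pads are 22 mm wide; open, the fingers measure 114 mm over their backs; the gripper's body (76 mm by 85 mm) begins 54 mm behind the grasp point. The pads swing forward as they close: fully open they stand 13 mm farther back than shut.
Start: joints at [-1.413, 0.053, 1.613, -0, 1.476, -0.119], TCP at [0.171, -0.601, 0.211] pointing down, gripper open.
Joint ranges: [-3.01, 3.01], [-1.01, 2.22], [0.06, 2.58], [-1.02, 4.17], [0.09, 2.62], [-3.14, 3.14]. Speed limits (rad/s): [2.57, 2.57, 3.14, 3.14, 3.14, 3.14].

### API

Orientations are given as a rotation vector (axis times angle).
In Python, from station import ctrl gives the robot as it stands.
- The arm moves only by the tool send_rows, never from a script. Its argument "rows" is a list of rows, each a list of 3 entries, a list of its own where there are three numbers: the finger opening in cm, from 0 to 8.54, then the shift along the tool's x, y, z in cm, then the turn about the tool's z in degrees. A call has 1 to 10 rows; each row shifts and turns the commanded pose from where the row before left it, along the tool's axes as they then stand; what a row does not reach is not made up. A row lasts 1/8 s, in which the tool goes at most 62.5 mm and 10.7 degrees, less where a joint would pass 70% of its speed; a pose out of reach is approached as far as the arm can. A call with a gripper value outside its range is refused whole. The fingers move at their own pace and stop on an object; "newtons" is the grip in N (left out, the last holds). Time passes only in rows, so rows that do not move let the fingers close. It gives the time, the measured TCP pose, the force, the opening and the grip force at its end, in the units of the state.
- ctrl.get_obs(): the state, without advancing time (a new reading comes with each control period).
- ctrl.get_image(name): name is "scene" or "top" or "wrist"; returns a dict with "frame" (384x512x3 uint8, red, green, blue), "range_z" (384x512 float32, m along the optical axis (not along the pixel's ray), 0 where there is no reading), "fx", "fy", "cx", "cy" (pixels), "k1" (the pictures are not rectified: a ray, as slopes to the right and down, at radius r is drawn at 1 + k1 r^2 times it, then the intrinsics apply), "cam_to_world" (4x4, takes a point from camera to world coordinates). Camera axes: x right, y down, z forward; pixel columns grow to the right and rows downward; lengths in m; the calibration is good to about 2 mm. A picture is of the moment at which its call begins.
- ctrl.finish_job(): hands the job in; it is judged then, once.
The state is a dict: "t": time; "q": joint angles; "dq": joint speeds; "effort": joint torques, N m; "tool_pos": TCP position; "tool_rot": TCP orientation; "contact_force": force on the tool from outside, world axes, zero at the start; "wrist_torque": the same for the moment, N m; "opening": finger opening in m; "grip_force": force on a finger pad.
Only numpy, scipy, OpenCV 4.12 (cv2) and the standard library are available. Lean on these libraries where they do the work, as an engineer would, in place of code of your own. Each camera call takes 0.05 s, during which the arm holds its last target. There are 200 camera calls.

## Working session

There is one attempt and no reset: what is moved stays moved. The work goes in short steps, Python scripts to look and compute and a tool call to move; the robot and the scene stay as the last step left them, time stands still between calls to the robot, and variables do not carry over. Pictures are saved under pics/ and viewed, at most 10 in all, crops included, and the job is handed in when it is done.

Besides the shell and the picture viewer there is one more tool, called after "Request:" as name([rows], argument=value, ...), one row to a line, values as JSON. send_rows: Moves the arm, as the interface text tells. Its arguments: {"type":"object","properties":{"rows":{"type":"array","items":{"type":"array"}},"newtons":{"type":"number"}},"required":["rows"]}

```bash
mkdir -p pics; ls
cat > h.py <<'E'
import numpy as np,cv2
from station import ctrl
def grab(n,save=None):
    im=ctrl.get_image(n); 
    np.savez('%s.npz'%n,**im)
    if save: cv2.imwrite('pics/'+save,cv2.cvtColor(im['frame'],cv2.COLOR_RGB2BGR))
    return im
def load(n): return {k:v for k,v in np.load('%s.npz'%n).items()}
def ray(im,u,v):
    K=np.array([[im['fx'],0,im['cx']],[0,im['fy'],im['cy']],[0,0,1]],float)
    p=cv2.undistortPoints(np.array([[[u,v]]],float),K,np.array([float(im['k1']),0,0,0]))[0,0]
    T=im['cam_to_world'];return T[:3,3],T[:3,:3]@np.array([p[0],p[1],1])
def onz(im,u,v,z):
    o,d=ray(im,u,v);return o+d*(z-o[2])/d[2]
def pt(im,u,v):
    o,d=ray(im,u,v);return o+d*float(im['range_z'][int(round(v)),int(round(u))])
E
python3 - <<'E'
from h import *
for n in('scene','top'):
    im=grab(n,n+'0.png');print(n,im['cam_to_world'].round(3).tolist(),im['fx'],im['k1'])
o=ctrl.get_obs();print({k:np.round(v,3).tolist() for k,v in o.items()},ctrl.grip_point_offset)
E
```

```text
pics
scene [[0.862, -0.341, 0.374, 0.227], [-0.506, -0.594, 0.625, -0.644], [0.009, -0.729, -0.685, 0.682], [0.0, 0.0, 0.0, 1.0]] 389.6167372007783 -0.018609030492001286
top [[0.018, -0.997, 0.075, 0.467], [-1.0, -0.02, -0.018, -0.099], [0.02, -0.074, -0.997, 0.967], [0.0, 0.0, 0.0, 1.0]] 365.7057308175234 0.03796602006163775
{'t': 0.1, 'q': [-1.413, 0.053, 1.614, -0.0, 1.476, -0.119], 'dq': [-0.001, -0.003, -0.004, 0.001, 0.001, -0.0], 'effort': [0.001, -39.49, -37.137, -0.0, 0.004, -0.0], 'tool_pos': [0.171, -0.601, 0.21], 'tool_rot': [-3.11, -0.433, 0.0], 'contact_force': [-0.574, -0.182, -0.209], 'wrist_torque': [0.006, 0.031, -0.009], 'grip_force': 0.0, 'opening': 0.085} 0.0187
```

View pics/top0.png

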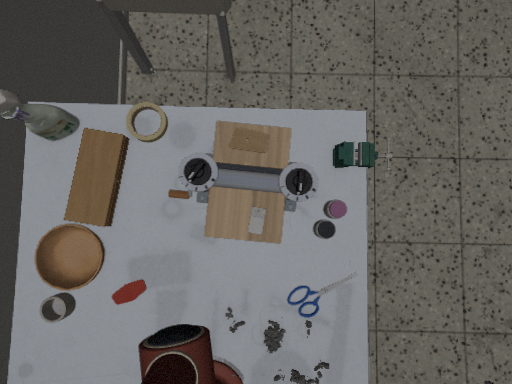

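View pics/scene0.png

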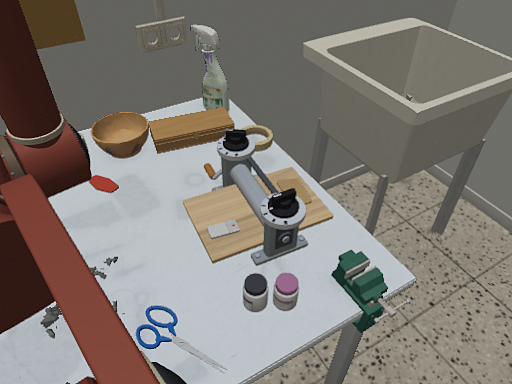

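The top view shows the left dial at about (198,172), the right dial at (299,181), and the jars at (336,209) and (325,229). I'll zoom in on the dials.

Run:
```python
from h import *
t=load('top');s=load('scene')
def crop(im,x,y,w=26,k=7):
    f=cv2.cvtColor(im['frame'],cv2.COLOR_RGB2BGR)
    return cv2.resize(f[y-w:y+w,x-w:x+w],None,fx=k,fy=k,interpolation=cv2.INTER_CUBIC)
a=np.hstack([crop(t,198,172),crop(t,299,181)]);b=np.hstack([crop(s,236,146),crop(s,284,206)])
b=b[:,:]
cv2.imwrite('pics/z.png',cv2.resize(np.vstack([a,b]),(600,600)))
for n,u,v in(('L',190,184),('L2',182,175),('R',297,198),('R2',313,186),('R3',284,183)):print(n,pt(t,u,v).round(4))
```

```text
L [0.5392 0.0333 0.1372]
L2 [0.5591 0.0516 0.1391]
R [ 0.5122 -0.2104  0.1361]
R2 [ 0.5401 -0.2463  0.1386]
R3 [ 0.5455 -0.18    0.1398]
```

View pics/z.png

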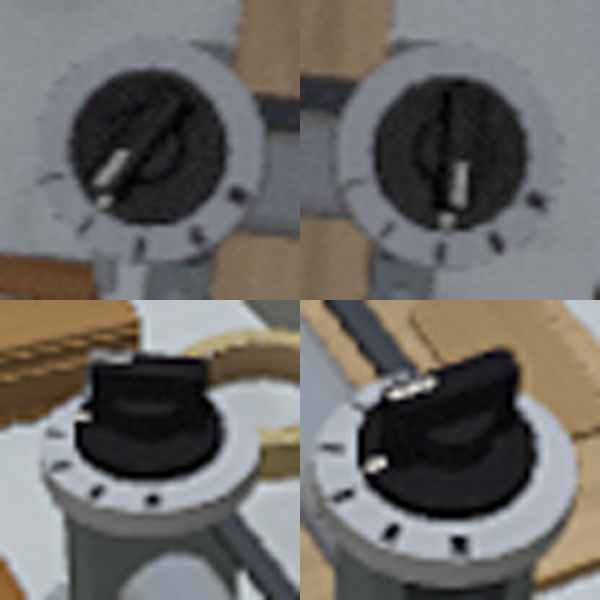

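The left pointer is on the second tick from the crank side, so the setting is -34°. I'll locate the knobs and work out the approach.

```bash
cat >> h.py <<'E'
from scipy.spatial.transform import Rotation as Ro
def totool(p,z=None):
    o=ctrl.get_obs();R=Ro.from_rotvec(o['tool_rot']).as_matrix()
    return (R.T@(np.array(p)-o['tool_pos'])*100).round(2)
def tri(a,pa,b,pb):
    o1,d1=ray(a,*pa);o2,d2=ray(b,*pb)
    d1/=np.linalg.norm(d1);d2/=np.linalg.norm(d2)
    k=np.linalg.lstsq(np.c_[d1,-d2],o2-o1,rcond=None)[0]
    p,q=o1+k[0]*d1,o2+k[1]*d2
    return (p+q)/2,np.linalg.norm(p-q)
E
python3 - <<'E'
from h import *
t=load('top');k=52/300
c=lambda x,y,X,Y:(X-26+x*k-.5+.09,Y-26+y*k-.5+.09)
L=c(148,147,198,172);R=c(450-300,152,299,181)
l=onz(t,*L,.148);r=onz(t,*R,.148)
h=np.arctan2(*(-(l-r)[:1],(l-r)[1:2]))
print(l.round(4),r.round(4),np.linalg.norm(l-r),np.degrees(h))
# two-view heights of white pointer ends on skirt
s=load('scene')
print('R tip',tri(t,c(445-300,219,299,181),s,c(375-300,464-300,284,206)))
print('L tip',tri(t,c(103,201,198,172),s,c(83,418-300,236,146)))
o=ctrl.get_obs();print(Ro.from_rotvec(o['tool_rot']).as_matrix().round(3))
for d in(-.03,0):print(totool([r[0],r[1],.30]))
E
```

```text
[0.5677 0.0163 0.148 ] [ 0.5501 -0.212   0.148 ] 0.22897924047339932 [-4.40625203]
R tip (array([ 0.52296037, -0.20989329,  0.14768874]), np.float64(0.001995835873558152))
L tip (array([0.54603004, 0.03325676, 0.147366  ]), np.float64(0.0005746022070845793))
[[ 0.962  0.273 -0.   ]
 [ 0.273 -0.962  0.002]
 [ 0.    -0.002 -1.   ]]
[ 47.12 -27.03  -8.98]
[ 47.12 -27.03  -8.98]
```

Request:
send_rows([
  [8.5, [2.0, -1.1, -2.0], 0],
  [8.5, [4.0, -2.3, -2.0], 0],
  [8.5, [4.5, -2.6, -2.0], 0],
  [8.5, [4.5, -2.6, -1.0], 0],
  [8.5, [4.5, -2.6, -1.0], 0],
  [8.5, [4.5, -2.6, -1.0], 0],
  [8.5, [4.5, -2.6, 0], 0],
  [8.5, [4.5, -2.6, 0], 0],
  [8.5, [4.5, -2.6, 0], 0],
  [8.5, [4.5, -2.6, 0], 0],
])

```text
t: 1.35
tool_pos: [0.5099, -0.2511, 0.3022]
tool_rot: [3.11, 0.435, 0.002]
contact_force: [0.4, 0.0, 0.2]
opening: 0.085
grip_force: 0.0
```

Request:
send_rows([
  [8.5, [3.0, -1.6, 0], 0],
  [8.5, [1.5, -1.0, 0], 0],
  [8.5, [0, 0, 0], 10],
  [8.5, [0, 0, 0], 10],
  [8.5, [0, 0, 0], 0],
  [8.5, [0, 0, 0], 0],
])

```text
t: 2.1
tool_pos: [0.5446, -0.2164, 0.3011]
tool_rot: [3.139, -0.11, 0.001]
contact_force: [-0.4, -0.7, 0.8]
opening: 0.0849
grip_force: 0.0
```

Run:
```python
from h import *
im=grab('wrist','w0.png');print(im['cam_to_world'].round(3).tolist(),im['fx'])
o=ctrl.get_obs();print(o['t'],o['tool_pos'],Ro.from_rotvec(o['tool_rot']).as_matrix().round(3).tolist(),o['contact_force'])
```

```text
[[-0.07, -0.963, -0.26, 0.61], [-0.998, 0.067, 0.018, -0.22], [-0.0, 0.26, -0.966, 0.464], [0.0, 0.0, 0.0, 1.0]] 294.8874169775451
2.15 [ 0.54464333 -0.21643782  0.30098051] [[0.997, -0.071, 0.0], [-0.071, -0.997, -0.0], [0.0, 0.0, -1.0]] [-0.80842454 -0.74085667  0.37873056]
```

View pics/w0.png

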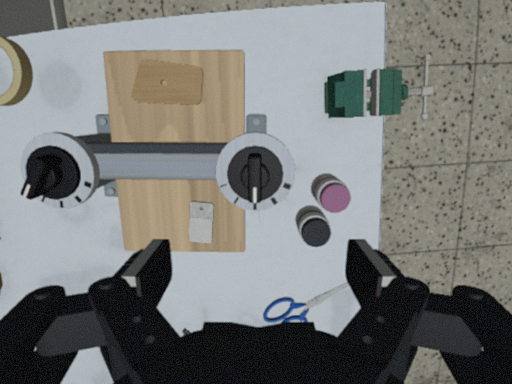

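The wrist view shows the right knob's skirt at about (255,172), with its bar pointing straight down the image to (255,203). I'll refine both with a mask and take the height from two views.

Run:
```python
from h import *
w=load('wrist');t=load('top')
def skirt(im,u,v,r):
    g=cv2.cvtColor(im['frame'],cv2.COLOR_RGB2GRAY)
    m=((g<70)*255).astype(np.uint8);M=np.zeros_like(m);cv2.circle(M,(u,v),r,255,-1);m&=M
    m=cv2.morphologyEx(m,cv2.MORPH_CLOSE,np.ones((5,5)))
    c=max(cv2.findContours(m,cv2.RETR_EXTERNAL,cv2.CHAIN_APPROX_NONE)[0],key=cv2.contourArea)
    return c[:,0].astype(float)
for n,(wu,wv),(tu,tv) in(('R',(255,172),(299,181)),):
  for im,u,v,r,nm in((w,wu,wv,38,'w'),(t,tu,tv,18,'t')):
    c=skirt(im,u,v,r)
    P=np.array([onz(im,*p,.148)[:2] for p in c])
    from scipy.optimize import least_squares
    f=least_squares(lambda q:np.hypot(*(P-q[:2]).T)-q[2],[P[:,0].mean(),P[:,1].mean(),.03],loss='soft_l1',f_scale=.0007)
    print(nm,f.x.round(4),c.min(0),c.max(0))
# white line + bar: white pixels in knob
g=w['frame'].astype(int)
for v in range(150,210,4):
    row=g[v,225:290].sum(1)/3; print(v,''.join('#' if x<30 else '+' if x<70 else 'W' if x>150 else '.' for x in row))
d=w['range_z']
for u,v in((255,160),(255,165),(254,180),(240,170),(270,170),(225,170),(285,180),(228,185)): print(u,v,pt(w,u,v).round(4))
```

```text
w [ 0.5486 -0.2124  0.0292] [228. 147.] [289. 201.]
t [ 0.5482 -0.2128  0.0298] [286. 168.] [314. 198.]
150 WWWWWWWWWWWWWW...+++++++++++++++++++++++++++..WWWWWWWWWWWWWWWWWWW
154 WWWWWWWWWW.+++++++++++++############+++++++++++++..WWWWWWWWWWWWWW
158 WWWWWW..+++++++++++++++##+++++++++++#++++++++++++++++.WWWWWWWWWWW
162 WWWW..+++++++++++++++++++++++++++++#++++++++++++++++++..WWWWWWWWW
166 WWW.+++++++++++++++#####+++++++++++++####+++++++++++++++..WWWWWWW
170 WW.++++++++++++++##++++#+++++++++++#++++++#++++++++++++++.WWWWWWW
174 WW.++++++++++++++++++++#+++++++++++#+++++++++++++++++++++..WWWWWW
178 WW..++++++++++++#++++++#+++++++++++#+++++++++++++++++++++.WWWWWWW
182 WWW.+++++++++++++++++++#++++++++++++++++++++++++++++++++.WWW.WWWW
186 WWWWW.+++++++++++++++++++++++..+++++++++++++++++++++++..WW.++++++
190 WWWWWWW..+++++++++++++++#++.WWW..++#+++++++++++++++..WWWWWWWWWWWW
194 WWWWWWWWWWW..++++++++++++++.WWW..++#+++++++++++..WWWWWWWWWWWWWWWW
198 .WWWWWWWWWW...WWW...+++##++.WWW..++##++++..WW......WWWWWWWWWWWWWW
202 .....WWWW...WWWWWWWWWWWW.....WW.....WWWWWWWWWWW..++..WWWWWWWWWWWW
206 ...........WWWWWWWWWWWWWWWWW.++.WWWWWWWWWWWWWWWWWWWWWWWWWWWWWWWWW
255 160 [ 0.5679 -0.2143  0.1779]
255 165 [ 0.5632 -0.2139  0.1792]
254 180 [ 0.5483 -0.2119  0.1793]
240 170 [ 0.5539 -0.1966  0.1486]
270 170 [ 0.5514 -0.2291  0.1477]
225 170 [ 0.5532 -0.179   0.1381]
285 180 [ 0.5369 -0.2457  0.1372]
228 185 [ 0.5358 -0.1807  0.1383]
```

Request:
send_rows([
  [5, [0.41, -0.42, 0], 0],
  [5, [0, 0, 3], 0],
  [5, [0, 0, 3], 0],
  [5, [0, 0, 3], 0],
  [5, [0, 0, 2.5], 0],
  [5, [0, 0, 2], 0],
  [5, [0, 0, 1.4], 0],
  [5, [0, 0, 0], 0],
  [5, [0, 0, 0], 0],
], newtons=60)

```text
t: 3.28
tool_pos: [0.5499, -0.2128, 0.1529]
tool_rot: [3.139, -0.113, 0.003]
contact_force: [-0.3, -0.1, 0.7]
opening: 0.05
grip_force: 0.0
```

Run:
```python
from h import *
im=grab('wrist','w1.png')
o=ctrl.get_obs();print(o['t'],o['tool_pos'],o['tool_rot'],o['contact_force'],o['wrist_torque'],o['q'],totool([.549,-.2125,.152]))
```

```text
3.325 [ 0.5500213  -0.21283817  0.15311091] [ 3.138556   -0.11340652  0.00325797] [ 0.55468068 -0.03469999 -0.14849834] [-0.01357874 -0.01831428  0.00207673] [-4.95382796e-01  1.00007227e-02  1.75425082e+00  3.58866061e-05
  1.37504394e+00  1.14764185e+00] [-0.1  -0.03  0.11]
```

View pics/w1.png

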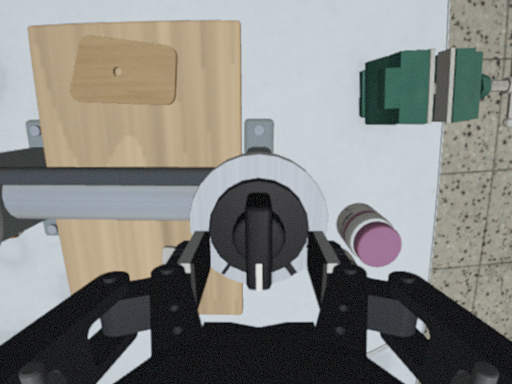

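The bar (column 258) sits centred between the fingers, above the skirt. Closing now.

Request:
send_rows([
  [2.5, [0, 0, 0], 0],
  [1.0, [0, 0, 0], 0],
  [1.0, [0, 0, 0], 0],
  [1.0, [0, 0, 0], 0],
  [1.0, [0, 0, 0], 0],
], newtons=50)

```text
t: 3.95
tool_pos: [0.5496, -0.2127, 0.1525]
tool_rot: [3.139, -0.114, 0.002]
contact_force: [-0.4, 0.1, 5.4]
opening: 0.012
grip_force: 49.3
```

Request:
send_rows([
  [1.0, [0, 0, -0.3], 0],
  [1.0, [0, 0, -0.3], 0],
  [1.0, [0, 0, -0.3], 0],
  [1.0, [0, 0, 0], 0],
  [1.0, [0, 0, 0], 0],
])

```text
t: 4.58
tool_pos: [0.5491, -0.2125, 0.1579]
tool_rot: [-3.139, 0.114, 0.001]
contact_force: [6.2, -3.8, -9.5]
opening: 0.0119
grip_force: 48.8
```

Request:
send_rows([
  [1.0, [0, 0, -0.2], 0],
  [1.0, [0, 0, -0.1], 0],
  [1.0, [0, 0, 0], 0],
  [1.0, [0, 0, 0], 0],
])

```text
t: 5.08
tool_pos: [0.549, -0.2125, 0.1604]
tool_rot: [-3.139, 0.114, 0.001]
contact_force: [5.2, -3.8, -10.3]
opening: 0.0117
grip_force: 48.8
```

Run:
```python
from h import *
s=grab('scene');w=grab('wrist')
f=cv2.cvtColor(s['frame'],cv2.COLOR_RGB2BGR)[150:260,220:340];g=cv2.cvtColor(w['frame'],cv2.COLOR_RGB2BGR)[140:320,160:360]
cv2.imwrite('pics/c1.png',np.hstack([cv2.resize(f,(436,400),interpolation=2),cv2.resize(g,(360,324))[:324].copy() if 0 else cv2.resize(g,(360,400))]))
o=ctrl.get_obs();print(o['t'],o['tool_pos'],o['contact_force'],o['wrist_torque'])
```

```text
5.175 [ 0.54905567 -0.21245936  0.16041813] [  6.84343596  -3.97115703 -10.72649904] [-0.74433792 -1.12162803  0.00681825]
```

View pics/c1.png

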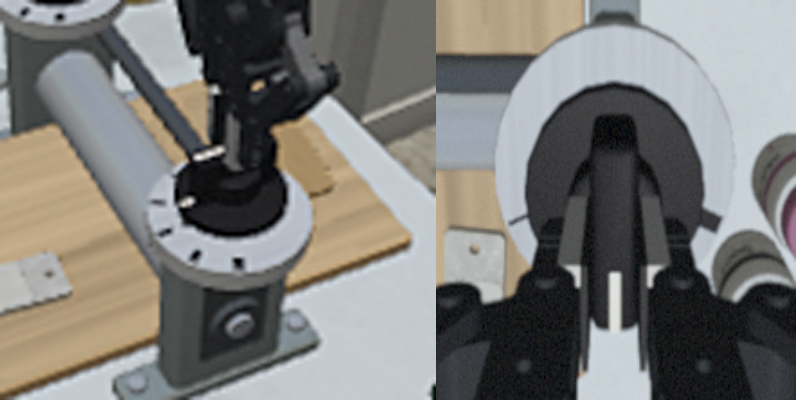

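The knob is raised about 8 mm, with its skirt lifted off the dial and the bar held firmly. I'll add 1 mm more for margin, then start turning clockwise.

Request:
send_rows([
  [1.0, [0, 0, -0.1], 0],
  [1.0, [0, 0, 0], 0],
  [1.0, [0, 0, 0], 0],
  [1.0, [0, 0, 0], 3],
  [1.0, [0, 0, 0], 3],
  [1.0, [0, 0, 0], 0],
])

```text
t: 5.92
tool_pos: [0.549, -0.2126, 0.1613]
tool_rot: [-3.129, 0.279, 0.001]
contact_force: [5.8, -4.7, -12.1]
opening: 0.0115
grip_force: 48.8
```

```bash
cat > st.py <<'E'
from h import *
o=ctrl.get_obs();R=Ro.from_rotvec(o['tool_rot']).as_matrix()
print(round(o['t'],2),o['tool_pos'].round(4),'yaw',np.degrees(np.arctan2(R[1,0],R[0,0])).round(2),'F',o['contact_force'].round(1),'M',o['wrist_torque'].round(3),'tilt',R[:,2].round(3))
E
python3 st.py
```

```text
5.92 [ 0.549  -0.2126  0.1613] yaw -10.18 F [  5.8  -4.7 -12.1] M [-0.807 -1.216 -0.002] tilt [-0.001  0.    -1.   ]
```

Request:
send_rows([
  [1.0, [0, 0, 0], 4],
  [1.0, [0, 0, 0], 4],
  [1.0, [0, 0, 0], 4],
  [1.0, [0, 0, 0], 4],
  [1.0, [0, 0, 0], 0],
  [1.0, [0, 0, 0], 0],
])

```text
t: 6.68
tool_pos: [0.5489, -0.2128, 0.1613]
tool_rot: [3.06, -0.711, -0.001]
contact_force: [5.6, -4.6, -11.8]
opening: 0.0119
grip_force: 48.8
```

```bash
python3 st.py
```

```text
6.67 [ 0.5489 -0.2128  0.1613] yaw -26.17 F [  5.6  -4.6 -11.8] M [-0.928 -1.112 -0.026] tilt [-0.001 -0.    -1.   ]
```

Request:
send_rows([
  [1.0, [0, 0, 0.15], 0],
  [1.0, [0, 0, 0.15], 0],
  [1.0, [0, 0, 0], 0],
  [1.0, [0, 0, 0], 0],
])

```text
t: 7.18
tool_pos: [0.5492, -0.2129, 0.1596]
tool_rot: [3.059, -0.711, 0.0]
contact_force: [4.7, -3.7, -6.5]
opening: 0.0115
grip_force: 49.3
```

```bash
python3 st.py
```

```text
7.17 [ 0.5492 -0.2129  0.1596] yaw -26.17 F [ 4.7 -3.7 -6.5] M [-0.787 -0.808  0.026] tilt [-0.    -0.001 -1.   ]
```

Request:
send_rows([
  [1.0, [0, 0, 0.15], 0],
  [1.0, [0, 0, 0], 0],
  [1.0, [0, 0, 0], 0],
])

```text
t: 7.55
tool_pos: [0.5493, -0.213, 0.1593]
tool_rot: [3.059, -0.711, 0.001]
contact_force: [4.6, -4.7, -4.3]
opening: 0.0118
grip_force: 49.6
```

```bash
python3 st.py
```

```text
7.55 [ 0.5493 -0.213   0.1593] yaw -26.16 F [ 4.6 -4.7 -4.3] M [-0.752 -0.644 -0.004] tilt [ 0.    -0.001 -1.   ]
```

The pin is now riding on the plate (z about 0.1593). I'll feel for the hole in small turns.

Request:
send_rows([
  [1.0, [0, 0, 0.1], 0],
  [1.0, [0, 0, 0], 1],
  [1.0, [0, 0, 0], 1],
  [1.0, [0, 0, 0], 0],
])

```text
t: 8.05
tool_pos: [0.5494, -0.213, 0.1591]
tool_rot: [3.046, -0.764, 0.001]
contact_force: [3.6, -5.1, -2.7]
opening: 0.0118
grip_force: 49.9
```

```bash
python3 st.py
```

```text
8.05 [ 0.5494 -0.213   0.1591] yaw -28.16 F [ 3.6 -5.1 -2.7] M [-0.812 -0.457  0.16 ] tilt [ 0.001 -0.001 -1.   ]
```

Request:
send_rows([
  [1.0, [0, 0, 0], 1],
  [1.0, [0, 0, 0], 1],
  [1.0, [0, 0, 0], 0],
])

```text
t: 8.43
tool_pos: [0.5494, -0.2131, 0.1592]
tool_rot: [3.032, -0.817, 0.001]
contact_force: [3.2, -4.0, -2.6]
opening: 0.0116
grip_force: 49.9
```

```bash
python3 st.py
```

```text
8.43 [ 0.5494 -0.2131  0.1592] yaw -30.17 F [ 3.2 -4.  -2.6] M [-0.784 -0.458  0.073] tilt [ 0.001 -0.001 -1.   ]
```

Request:
send_rows([
  [1.0, [0, 0, 0], 1],
  [1.0, [0, 0, 0], 1],
  [1.0, [0, 0, 0], 0],
])

```text
t: 8.8
tool_pos: [0.5494, -0.2131, 0.1593]
tool_rot: [3.017, -0.87, 0.002]
contact_force: [2.1, -5.0, -1.9]
opening: 0.0113
grip_force: 49.9
```

```bash
python3 st.py
```

```text
8.8 [ 0.5494 -0.2131  0.1593] yaw -32.16 F [ 2.1 -5.  -1.9] M [-0.798 -0.433  0.101] tilt [ 0.001 -0.002 -1.   ]
```

Request:
send_rows([
  [1.0, [0, 0, 0], 1],
  [1.0, [0, 0, 0], 1],
  [1.0, [0, 0, 0], 0],
])

```text
t: 9.18
tool_pos: [0.5494, -0.2132, 0.1593]
tool_rot: [3.002, -0.922, 0.001]
contact_force: [3.0, -4.0, -1.1]
opening: 0.0117
grip_force: 49.9
```

```bash
python3 st.py
```

```text
9.18 [ 0.5494 -0.2132  0.1593] yaw -34.17 F [ 3.  -4.  -1.1] M [-0.838 -0.409  0.122] tilt [ 0.    -0.002 -1.   ]
```

Request:
send_rows([
  [1.0, [0, 0, 0], 1],
  [1.0, [0, 0, 0], 1],
  [1.0, [0, 0, 0], 0],
])

```text
t: 9.55
tool_pos: [0.5494, -0.2132, 0.1593]
tool_rot: [2.985, -0.975, 0.002]
contact_force: [2.2, -4.5, -1.5]
opening: 0.0118
grip_force: 49.9
```

```bash
python3 st.py
```

```text
9.55 [ 0.5494 -0.2132  0.1593] yaw -36.16 F [ 2.2 -4.5 -1.5] M [-0.84  -0.354  0.157] tilt [ 0.    -0.002 -1.   ]
```

Request:
send_rows([
  [1.0, [0, 0, 0], 1],
  [1.0, [0, 0, 0], 1],
  [1.0, [0, 0, 0], 0],
])

```text
t: 9.93
tool_pos: [0.5493, -0.2132, 0.1592]
tool_rot: [2.968, -1.027, 0.001]
contact_force: [2.9, -3.8, -2.4]
opening: 0.0119
grip_force: 49.9
```

```bash
python3 st.py
```

```text
9.93 [ 0.5493 -0.2132  0.1592] yaw -38.17 F [ 2.9 -3.8 -2.4] M [-0.824 -0.389  0.123] tilt [ 0.    -0.002 -1.   ]
```

Request:
send_rows([
  [1.0, [0, 0, 0], 1],
  [1.0, [0, 0, 0], 1],
  [1.0, [0, 0, 0], 0],
])

```text
t: 10.3
tool_pos: [0.5493, -0.2132, 0.1591]
tool_rot: [2.949, -1.078, 0.001]
contact_force: [2.8, -4.7, -2.1]
opening: 0.0118
grip_force: 49.9
```

```bash
python3 st.py
```

```text
10.3 [ 0.5493 -0.2132  0.1591] yaw -40.17 F [ 2.8 -4.7 -2.1] M [-0.866 -0.402  0.143] tilt [ 0.    -0.002 -1.   ]
```

Request:
send_rows([
  [1.0, [0, 0, 0], 1],
  [1.0, [0, 0, 0], 1],
  [1.0, [0, 0, 0], 0],
])

```text
t: 10.68
tool_pos: [0.5492, -0.2132, 0.1588]
tool_rot: [2.93, -1.13, 0.001]
contact_force: [3.2, -5.1, -3.0]
opening: 0.0119
grip_force: 49.7
```

```bash
python3 st.py
```

```text
10.68 [ 0.5492 -0.2132  0.1588] yaw -42.17 F [ 3.2 -5.1 -3. ] M [-0.923 -0.53   0.044] tilt [ 0.    -0.002 -1.   ]
```

Request:
send_rows([
  [1.0, [0, 0, 0], 1],
  [1.0, [0, 0, 0], 1],
  [1.0, [0, 0, 0], 0],
])

```text
t: 11.05
tool_pos: [0.5489, -0.213, 0.1572]
tool_rot: [2.91, -1.181, -0.0]
contact_force: [5.5, -6.1, -9.0]
opening: 0.0122
grip_force: 49.1
```

```bash
python3 st.py
```

```text
11.05 [ 0.5489 -0.213   0.1572] yaw -44.19 F [ 5.5 -6.1 -9. ] M [-1.097 -0.953 -0.005] tilt [-0.001 -0.001 -1.   ]
```

The hole is at about -40°: z drops, the pull goes up and the turning moment falls to zero. Letting it down.

Request:
send_rows([
  [1.0, [0, 0, 0.15], 0],
  [1.0, [0, 0, 0.15], 0],
  [1.0, [0, 0, 0.15], 0],
  [1.0, [0, 0, 0], 0],
])

```text
t: 11.55
tool_pos: [0.5489, -0.2131, 0.153]
tool_rot: [2.91, -1.181, -0.0]
contact_force: [4.3, -5.8, -8.4]
opening: 0.0119
grip_force: 49.2
```

```bash
python3 st.py
```

```text
11.55 [ 0.5489 -0.2131  0.153 ] yaw -44.19 F [ 4.3 -5.8 -8.4] M [-1.074 -0.835  0.037] tilt [-0.001 -0.001 -1.   ]
```

Request:
send_rows([
  [1.0, [0, 0, 0.1], 0],
  [1.0, [0, 0, 0.1], 0],
  [1.0, [0, 0, 0], 0],
  [1.0, [0, 0, 0], 0],
])

```text
t: 12.05
tool_pos: [0.5491, -0.2132, 0.1527]
tool_rot: [2.91, -1.181, 0.001]
contact_force: [2.0, -4.6, -3.0]
opening: 0.0119
grip_force: 49.9
```

```bash
python3 st.py
```

```text
12.05 [ 0.5491 -0.2132  0.1527] yaw -44.18 F [ 2.  -4.6 -3. ] M [-0.901 -0.254 -0.032] tilt [-0.    -0.001 -1.   ]
```

It's seated: z hardly changes while the force drops. Releasing and retreating.

Request:
send_rows([
  [2.0, [0, 0, 0], 0],
  [3.5, [0, 0, 0], 0],
  [5, [0, 0, 0], 0],
  [5, [0, 0, 0], 0],
  [5, [0, 0, -1.5], 0],
  [5, [0, 0, -3], 0],
  [5, [0, 0, -5], 0],
  [5, [0, 0, -5], 0],
  [5, [0, 0, 0], 0],
  [5, [0, 0, 0], 0],
])

```text
t: 13.3
tool_pos: [0.5492, -0.2124, 0.2982]
tool_rot: [2.911, -1.18, 0.001]
contact_force: [0.2, -1.0, 0.2]
opening: 0.05
grip_force: 0.0
```

```bash
python3 st.py
python3 - <<'E'
from h import *
w=grab('wrist','w2.png')
cv2.imwrite('pics/w2.png',cv2.cvtColor(w['frame'],cv2.COLOR_RGB2BGR))
E
```

```text
13.3 [ 0.5492 -0.2124  0.2982] yaw -44.14 F [ 0.2 -1.   0.2] M [ 0.018 -0.009 -0.038] tilt [ 0.001 -0.    -1.   ]
```

View pics/w2.png

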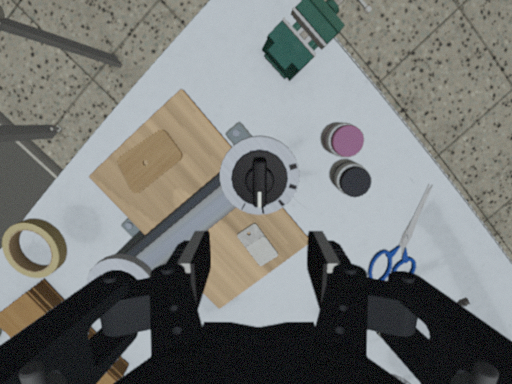

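The right knob at (260,178) has been released and points clear of the middle mark; the jars, tile and rib look undisturbed. I'll check its height.

Run:
```python
from h import *
w=load('wrist')
z=[pt(w,u,v)[2] for v in range(164,196,3) for u in(258,260,262)];print(np.median(z), [pt(w,u,v)[2].round(4) for u,v in((246,178),(274,178),(228,178),(292,185))])
t=grab('top');P=[]
for v in range(168,200):
  for u in range(284,316):
    p=pt(t,u,v)
    if p[2]>.17:P.append(p)
P=np.array(P);print(len(P),np.median(P[:,2]));q=P[:,:2]-P[:,:2].mean(0);e=np.linalg.svd(q)[2][0];print(np.degrees(np.arctan2(e[1],e[0])))
```

```text
0.17775089024855373 [np.float64(0.1636), np.float64(0.1477), np.float64(0.1374), np.float64(0.1386)]
501 0.631945989884113
-58.99270420626448
```

The bar top is at 0.178 m and the skirt at 0.148 m, the same as at the start, so the pin is home.

```bash
python3 -c "
from station import ctrl
print(ctrl.finish_job())"
```

```text
the job is handed in; nothing more can be done
None
```

The right selector is at the left knob's mark (-34°), with its pin home in the hole felt at about -40°; I let go of the knob and handed the job in at about 13 s, but no verdict came back.

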